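# Close up a pinwheel layer of ink cartons on the packing slab

### The job

Finish the four-carton pinwheel layer on the wooden pallet slab: slide the green-labelled carton into the far right place and the yellow-labelled one into the near right place (as seen from the robot), as the blue outlines show, keeping the cartons flat on the boards (slide, never lift or tip). Then square the whole layer up until no gaps are left: press it firmly home against the far kerb first, and after that against the left kerb, with about 20 N and never more than 60 N on a carton, and leave the tin, jar, bottles, tape and squeegee where they stand.

Things in the scene. Friction and masses are not known exactly. Their poses are not given: they have to be found in the camera images.
- station: fixed packing board, 18 mm high: wooden pallet slab (x, y from -200 to 30 mm) with a flush grey apron to the right and near side; in all x -300 to 30, y -440 to 30. Origin at table height at the inner corner of the kerbs (far left of the layer); x points away from the robot, y left. The finished layer fills x and y from -188 to 0, with a 36 mm square hole in its middle; blue lines outline it
- far_kerb: fixed aluminium stop bar whose near face is the plane x = 0 of the station, from y = -190 to +22 mm, 22 mm thick, 25 mm above the board; its origin is the station's
- left_kerb: fixed aluminium stop bar whose right face is the plane y = 0 of the station, from x = -190 to 0 mm, 22 mm thick, 25 mm above the board; its origin is the station's
- plain_far: carton without label, already roughly in its place at the far left, not yet snug: 112 mm long (its x), 76 mm wide (its y), 40 mm tall; origin at the centre of its underside; its final place in station mm: (-56, -38), length along x
- plain_near: carton with white label, already roughly in its place at the near left, not yet snug: 112 mm long (its x), 76 mm wide (its y), 40 mm tall; origin at the centre of its underside; its final place in station mm: (-150, -56), length along y
- green_carton: carton with green label, on the right part of the apron, the farther one, its length roughly along the station's y: 112 mm long (its x), 76 mm wide (its y), 40 mm tall; origin at the centre of its underside; its final place in station mm: (-38, -132), length along y
- yellow_carton: carton with yellow label, on the right part of the apron, the nearer one, its length roughly along the station's x: 112 mm long (its x), 76 mm wide (its y), 40 mm tall; origin at the centre of its underside; its final place in station mm: (-132, -150), length along x
- ink_tin: small red-labelled tin, 42 mm across, 45 mm tall, standing at the near left corner of the apron (origin at the centre of its underside); leave alone
- brush_jar: glass jar of brushes, 80 mm across, about 190 mm tall with the brushes, on the table at the far right (origin at the centre of its underside); leave alone
- white_bottle: white bottle, 60 mm across, 190 mm tall, on the table to the left (origin at the centre of its underside); leave alone
- red_bottle: red-capped bottle, 54 mm across, 160 mm tall, on the table to the left (origin at the centre of its underside); leave alone
- tape_roll: roll of masking tape lying flat, 96 mm across, 25 mm tall, on the table at the near right (origin at the centre of its underside); leave alone
- squeegee: wooden squeegee with green blade, 240 mm long along its y, about 50 mm wide, 34 mm tall, on the table to the near left, lying away from the robot (origin at the centre of its underside); leave alone
Things that resemble listed ones, but are neither listed nor needed, are in the scene too. Leave any turquoise look-alike of the plain_near alone.

How it is judged:
On the way, in this order (a step that is already met when the one before it is completed fails the run):
1. the layer is pressed firmly against the far kerb: all four cartons stand within 2.5 mm of their place along x, green and yellow are in their places to 10 mm, and the kerb bears more than 3 N (x of plain_far in the frame of station between -0.0585 and -0.0535 m and x of plain_near in the frame of station between -0.1525 and -0.1475 m and x of green_carton in the frame of station between -0.0405 and -0.0355 m and x of yellow_carton in the frame of station between -0.1345 and -0.1295 m and y of green_carton in the frame of station between -0.142 and -0.122 m and y of yellow_carton in the frame of station between -0.16 and -0.14 m and contact force between any of plain_far, green_carton and far_kerb above 3 N), for 0.1 s.
2. then the layer is pressed firmly against the left kerb: all four cartons stand within 2.5 mm of their place along y, and the kerb bears more than 3 N (y of plain_far in the frame of station between -0.0405 and -0.0355 m and y of plain_near in the frame of station between -0.0585 and -0.0535 m and y of green_carton in the frame of station between -0.1345 and -0.1295 m and y of yellow_carton in the frame of station between -0.1525 and -0.1475 m and contact force between any of plain_far, plain_near and left_kerb above 3 N), for 0.1 s.
At the end, for the whole second after the job is handed in: All four cartons lie flat and at rest on the slab, each within 2.5 mm along x and along y of its place in the snug pinwheel (station frame) and square to it within 0.03 rad (x of plain_far in the frame of station between -0.0585 and -0.0535 m and x of plain_near in the frame of station between -0.1525 and -0.1475 m and x of green_carton in the frame of station between -0.0405 and -0.0355 m and x of yellow_carton in the frame of station between -0.1345 and -0.1295 m and y of plain_far in the frame of station between -0.0405 and -0.0355 m and y of plain_near in the frame of station between -0.0585 and -0.0535 m and y of green_carton in the frame of station between -0.1345 and -0.1295 m and y of yellow_carton in the frame of station between -0.1525 and -0.1475 m and angle between the x axis of each of plain_far, yellow_carton and the x axis of station, either way round below 0.03 rad and z of plain_far in the frame of station between 0.015 and 0.021 m and linear speed of each of plain_far, plain_near, green_carton, yellow_carton below 0.01 m/s and angle between the x axis of each of plain_near, green_carton and the y axis of station, either way round below 0.03 rad and z of plain_near in the frame of station between 0.015 and 0.021 m and z of green_carton in the frame of station between 0.015 and 0.021 m and z of yellow_carton in the frame of station between 0.015 and 0.021 m); the robot touches nothing.
It fails at once if a carton is lifted more than 12 mm off the board or tipped more than 0.2 rad (z of any of plain_far, plain_near, green_carton, yellow_carton in the frame of station above 0.03 m or angle between any of plain_far, plain_near, green_carton, yellow_carton's own z axis and vertical above 0.2 rad).
It fails at once if the fingers press a carton with more than 60 N (contact force between the fingers and plain_far above 60 N or contact force between the fingers and plain_near above 60 N or contact force between the fingers and green_carton above 60 N or contact force between the fingers and yellow_carton above 60 N).
It fails at once if a bystander is moved more than 20 mm or tipped more than 0.3 rad (distance of any of ink_tin, brush_jar, white_bottle, red_bottle, tape_roll, squeegee from where it was at the start of the episode above 0.02 m or angle between any of ink_tin, brush_jar, white_bottle, red_bottle, tape_roll, squeegee's own z axis and vertical above 0.3 rad).
It also fails if it takes over 70 s, if anything falls off the work surface, if the arm or the gripper's body presses on something with over 40 N, if the wrist force passes 120 N, or if a joint passes its speed limit or range.

### The arm

A 6-joint arm with a two-finger parallel gripper is mounted at the origin on the work surface. World frame = base frame: x ahead of the robot, y to its left, z up, the work surface at z = 0. Lengths are in m, angles in rad, forces in N, time in s.
With the tool pointing down it reaches from about 0.35 to 0.775 m from the base axis. Payload 7.3 kg.
Tool frame: the origin (TCP) lies midway between the tips of the shut fingers; the grasp point (between the pads) lies 19 mm behind it; z points along the fingers, y is the line along which they close (so a half turn about z gives the same grasp; the last joint's range is limited). The gripper opens to 92 mm and grips with 3 to 60 N. Pads are 19 mm wide; open, the fingers measure 130 mm over their backs; the gripper's body (75 mm by 190 mm) begins 47 mm behind the grasp point.
Start: joints at [-1.288, 0.342, 1.524, -0, 1.275, -0.146], TCP at [0.218, -0.477, 0.193] pointing down, gripper open.
Joint ranges: [-2.53, 2.53], [-0.77, 2.02], [0.04, 2.7], [-1, 4.14], [0.28, 2.66], [-3.11, 3.11]. Speed limits (rad/s): [2.57, 2.57, 3.14, 3.14, 3.14, 3.14].

### API

Orientations are given as a unit quaternion [x, y, z, w].
In Python, from bench import arm, optics gives the robot as it stands. The module is installed in compiled form; this text tells all that it offers.
- The arm moves only by the tool step_arm, never from a script. Its argument "increments" is a list of rows, each a list of 5 numbers: the shift along the tool's x, y, z as a fraction of full scale, then the turn about the tool's z as a fraction of full scale, then the opening, from -1 (shut) to 1 (fully open). A call has exactly 5 rows; each row is the pose to reach, as a shift and turn from the pose commanded when the call began, along the tool's axes at that moment; what a row does not reach only later rows make up. Full scale, the value 1, is 300 mm for a shift and 120 degrees for a turn. A row lasts 1/10 s, in which the tool goes at most 50 mm and 8.59 degrees, less where a joint would pass 70% of its speed; a pose out of reach is approached as far as the arm can. A call with a number of a shift or a turn outside -1 to 1 is refused whole. A call with a gripper value outside its range is refused whole. The fingers move at their own pace and stop on an object; "newtons" is the grip in N (left out, the last holds). Time passes only in rows, so rows that repeat a pose let the fingers close, or fill a call up. It gives the time, the measured TCP pose, the force, the opening and the grip force at its end, in the units of the state.
- arm.get_obs(): the state, without advancing time (a new reading comes with each control period).
- optics.grab_frame(name): name is "scene" or "side" or "wrist"; returns (picture, depth): 420x560x3 uint8, red, green, blue; 420x560 float32, m along the optical axis (not along the pixel's ray), 0 where there is no reading.
- optics.camera_model(name): a dict with "camera_matrix" (3x3 intrinsics, pixels), "R" (3x3) and "t" (3): a world point X has camera coordinates R X + t. Camera axes: x right, y down, z forward; pixel columns grow to the right and rows downward; lengths in m; the calibration is good to about 2 mm. A picture is of the moment at which its call begins: read the wrist's pose just before it. camera_model takes no time and is no camera call; for the wrist camera it gives the pose at the moment of the call.
- arm.hand_in(): hands the job in; it is judged then, once.
The state is a dict: "time_s": time; "q": joint angles; "joint_vel": joint speeds; "joint_torque": joint torques, N m; "ee_pos": TCP position; "ee_rot": TCP orientation; "ft_force": force on the tool from outside, world axes, zero at the start; "ft_torque": the same for the moment, N m; "finger_gap": finger opening in m; "finger_force": force on a finger pad.
Only numpy, scipy, OpenCV 4.12 (cv2) and the standard library are available. Lean on these libraries where they do the work, as an engineer would, in place of code of your own. Each camera call takes 0.05 s, during which the arm holds its last target. There are 200 camera calls.

## Working session

There is one attempt and no reset: what is moved stays moved. The work goes in short steps, Python scripts to look and compute and a tool call to move; the robot and the scene stay as the last step left them, time stands still between calls to the robot, and variables do not carry over. Pictures are saved under pics/ and viewed, at most 12 in all, crops included, and the job is handed in when it is done.

Besides the shell and the picture viewer there is one more tool, called after ">>>" as name(argument=value, ...), one argument or row to a line, values as JSON. step_arm: Moves the arm, as the interface text tells. Shift numbers are shares of 300 mm and turn numbers shares of 120 degrees, none past 1 either way. Its arguments: {"type":"object","properties":{"increments":{"type":"array","items":{"type":"array","items":{"type":"number"}}},"newtons":{"type":"number"}},"required":["increments"]}

```bash
mkdir -p pics; cat > h.py <<'E'
import numpy as np, cv2
from bench import arm, optics
def grab(n,save=None):
    m=optics.camera_model(n); p,d=optics.grab_frame(n)
    if save: cv2.imwrite('pics/'+save,p[:,:,::-1])
    return p,d,m
def ray(m,uv,z):
    uv=np.atleast_2d(np.asarray(uv,float)); K,R,t=map(np.asarray,(m['camera_matrix'],m['R'],m['t']))
    d=np.c_[uv,np.ones(len(uv))]@np.linalg.inv(K).T@R; c=-R.T@t
    return c+d*((z-c[2])/d[:,2])[:,None]
def dpt(m,uv,d):
    uv=np.atleast_2d(uv); K,R,t=map(np.asarray,(m['camera_matrix'],m['R'],m['t']))
    z=np.array([d[int(v),int(u)] for u,v in uv])
    return ((np.c_[uv,np.ones(len(uv))]@np.linalg.inv(K).T)*z[:,None]-t)@R
E
python3 - <<'E'
from h import *
np.set_printoptions(precision=4,suppress=True)
for n in('scene','side','wrist'):
    p,d,m=grab(n,n+'0.png'); print(n,m)
print(arm.get_obs())
E
```

```text
scene {'camera_matrix': array([[542.4755,   0.    , 286.1775],
       [  0.    , 542.4755, 210.8796],
       [  0.    ,   0.    ,   1.    ]]), 'R': array([[ 0.86  ,  0.5103, -0.0037],
       [ 0.408 , -0.6919, -0.5957],
       [-0.3065,  0.5108, -0.8032]]), 't': array([-0.4229, -0.1785,  1.7197])}
side {'camera_matrix': array([[479.2172,   0.    , 282.6812],
       [  0.    , 479.2172, 205.3115],
       [  0.    ,   0.    ,   1.    ]]), 'R': array([[-0.8162, -0.5774, -0.0203],
       [-0.3561,  0.5303, -0.7694],
       [ 0.455 , -0.6208, -0.6385]]), 't': array([0.3901, 0.2434, 1.2731])}
wrist {'camera_matrix': array([[314.5771,   0.    , 281.2812],
       [  0.    , 314.5771, 207.3245],
       [  0.    ,   0.    ,   1.    ]]), 'R': array([[ 0.4149, -0.9099, -0.0018],
       [-0.8663, -0.3956,  0.3051],
       [-0.2783, -0.1251, -0.9523]]), 't': array([-0.5229, -0.0379,  0.3916])}
{'time_s': 0.15, 'q': array([-1.288 ,  0.3426,  1.5248, -0.    ,  1.2754, -0.146 ]), 'joint_vel': array([ 0.0018, -0.0032, -0.0024, -0.0003, -0.0002, -0.0009]), 'joint_torque': array([  0.002 , -43.1468, -24.4353,   0.0718,   0.0537,  -0.0001]), 'ee_pos': array([ 0.2182, -0.4771,  0.1926]), 'ee_rot': array([ 0.9771,  0.2128, -0.    , -0.0006]), 'ft_force': array([-0.0355, -0.064 , -0.3973]), 'ft_torque': array([0.0057, 0.0091, 0.0103]), 'finger_force': 0.0, 'finger_gap': 0.09168589391147236}
```

View pics/scene0.png

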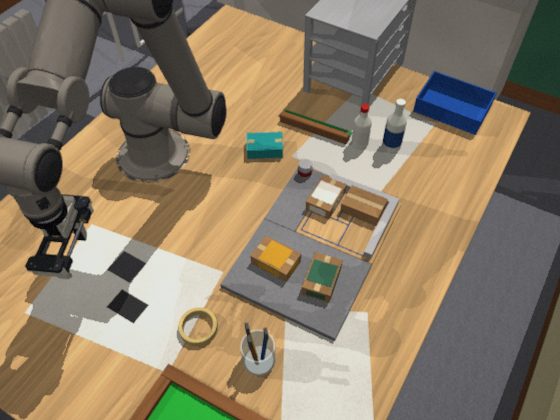

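View pics/side0.png

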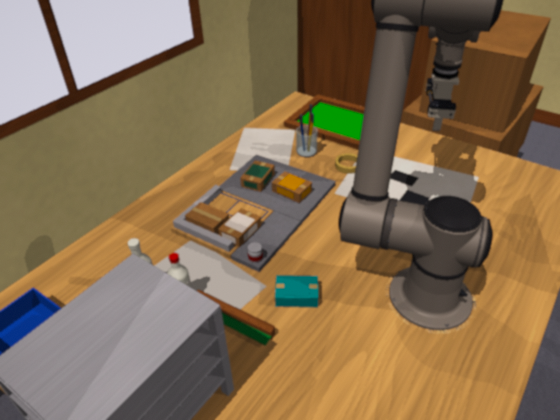

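Scene view: yellow-labelled carton at (276,257), green at (322,276), white label at (325,197), plain at (364,205). The turquoise look-alike is at (265,146), well off the board. The side view shows the same set: green (258,175), yellow (292,186), plain (210,213), white (243,225), turquoise (297,291).

```bash
python3 - <<'E'
from h import *
np.set_printoptions(precision=4,suppress=True)
p,d,m=grab('scene')
for n,uv in dict(yel=(276,257),grn=(322,276),white=(325,195),plain=(366,200),kerbfarR=(366,254),kerbFL=(396,205),apronnr=(222,286),apronfr=(331,332),apron_nl=(300,175),jar=(258,350)).items(): print(n,dpt(m,[uv],d)[0], ray(m,uv,.058)[0], ray(m,uv,.018)[0])
x,y,w,h=215,155,200,185
c=cv2.resize(p[y:y+h,x:x+w],(800,600*185*4//600//1 if 0 else 740),interpolation=cv2.INTER_CUBIC)
c=cv2.resize(p[y:y+h,x:x+w],None,fx=3.2,fy=3.2,interpolation=cv2.INTER_CUBIC)
cv2.imwrite('pics/crop1.png',c[:,:,::-1]); print(c.shape)
E
```

```text
yel [ 0.5553 -0.1588  0.0627] [ 0.5537 -0.1564  0.058 ] [ 0.5402 -0.1356  0.018 ]
grn [ 0.6859 -0.1478  0.063 ] [ 0.6848 -0.1452  0.058 ] [ 0.6756 -0.1241  0.018 ]
white [0.5681 0.0878 0.0631] [0.5664 0.0915 0.058 ] [0.5533 0.1203 0.018 ]
plain [0.6741 0.1368 0.0549] [0.6748 0.1345 0.058 ] [0.6653 0.1648 0.018 ]
kerbfarR [ 0.7489 -0.0134  0.0346] [ 0.753 -0.028  0.058] [ 0.746  -0.0031  0.018 ]
kerbFL [0.7527 0.1721 0.044 ] [0.7551 0.1612 0.058 ] [0.7482 0.1924 0.018 ]
apronnr [ 0.4635 -0.2819  0.0145] [ 0.4807 -0.2993  0.058 ] [ 0.4648 -0.2832  0.018 ]
apronfr [ 0.7704 -0.2526  0.0196] [ 0.7763 -0.269   0.058 ] [ 0.7701 -0.252   0.018 ]
apron_nl [0.4558 0.1421 0.0284] [0.4679 0.12   0.058 ] [0.4516 0.1499 0.018 ]
jar [ 0.6374 -0.3801  0.0087] [ 0.6501 -0.3959  0.058 ] [ 0.6398 -0.3831  0.018 ]
(592, 640, 3)
```

View pics/crop1.png

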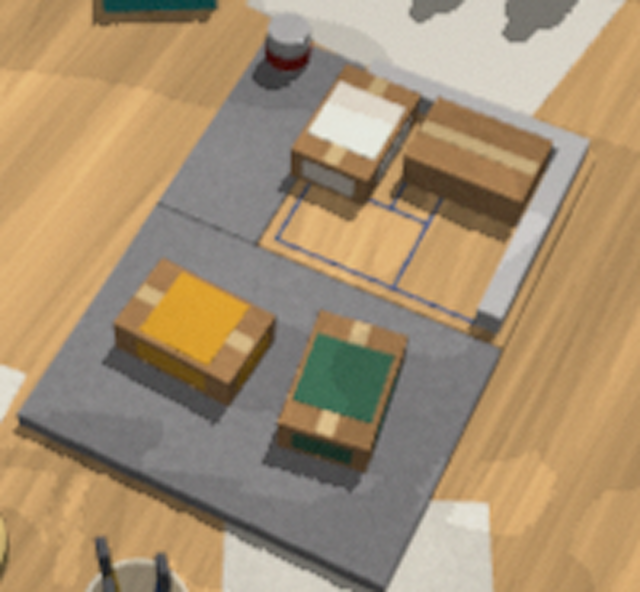

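The crop confirms it: yellow-labelled carton nearer, green farther on the apron, and white-labelled carton as plain_near in the layer; the only look-alike is the turquoise box off the board. Moving the wrist camera above the board.

>>> step_arm(
  increments=[
    [0.15,-0.07,-0.03,0,0.3],
    [0.3,-0.135,-0.06,0,0.3],
    [0.45,-0.2,-0.09,0,0.3],
    [0.6,-0.27,-0.12,0,0.3],
    [0.75,-0.335,-0.15,0,0.3],
  ],
)

```text
time_s: 0.7
ee_pos: [0.3816, -0.2912, 0.2384]
ee_rot: [0.977, 0.213, -0.0, 0.0]
ft_force: [1.0, -0.9, 1.4]
finger_gap: 0.0605
finger_force: 0.0
```

>>> step_arm(
  increments=[
    [0.15,-0.07,-0.03,0,0.3],
    [0.3,-0.135,-0.06,0.0,0.3],
    [0.45,-0.2,-0.09,0.05,0.3],
    [0.6,-0.27,-0.12,0.11,0.3],
    [0.75,-0.335,-0.15,0.157,0.3],
  ],
)

```text
time_s: 1.2
ee_pos: [0.5442, -0.1065, 0.2833]
ee_rot: [0.999, 0.048, -0.0, 0.0]
ft_force: [0.5, -1.5, 0.1]
finger_gap: 0.0598
finger_force: 0.0
```

```bash
python3 - <<'E'
from h import *
np.set_printoptions(precision=4,suppress=True)
print(arm.get_obs()['ee_pos'],arm.get_obs()['ee_rot'])
p,d,m=grab('wrist','w1.png'); np.savez('w1.npz',p=p,d=d,**m); print(m)
E
```

```text
[ 0.5442 -0.1065  0.2833] [ 0.9989  0.0476 -0.0001  0.0001]
{'camera_matrix': array([[314.5771,   0.    , 281.2812],
       [  0.    , 314.5771, 207.3245],
       [  0.    ,   0.    ,   1.    ]]), 'R': array([[ 0.0942, -0.9956, -0.0006],
       [-0.9479, -0.0899,  0.3056],
       [-0.3042, -0.0282, -0.9522]]), 't': array([-0.1559,  0.4399,  0.6394])}
```

View pics/w1.png

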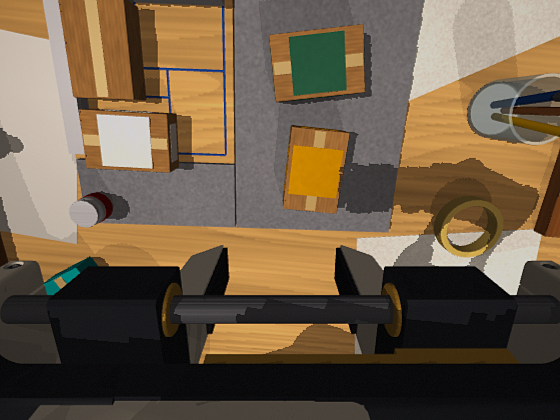

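Wrist view: green carton at (318,63), yellow at (318,170), plain at (98,45), white at (128,140), tin (90,208); blue outline edges at column 224 and row 154. Far kerb is out of view, so I move farther ahead for the second view.

>>> step_arm(
  increments=[
    [0.1,-0.05,0,0,0.3],
    [0.2,-0.1,0,0,0.3],
    [0.3,-0.15,0,0,0.3],
    [0.3,-0.15,0,0,0.3],
    [0.3,-0.15,0,0,0.3],
  ],
)

```text
time_s: 1.75
ee_pos: [0.6282, -0.0544, 0.2819]
ee_rot: [0.999, 0.051, -0.001, -0.0]
ft_force: [0.7, -1.0, -0.3]
finger_gap: 0.0599
finger_force: 0.0
```

```bash
python3 - <<'E'
from h import *
np.set_printoptions(precision=4,suppress=True)
print(arm.get_obs()['ee_pos'],arm.get_obs()['ee_rot'])
p,d,m=grab('wrist','w2.png'); np.savez('w2.npz',p=p,d=d,**m)
E
```

```text
[ 0.6282 -0.0544  0.2819] [ 0.9987  0.0505 -0.0009 -0.    ]
```

View pics/w2.png

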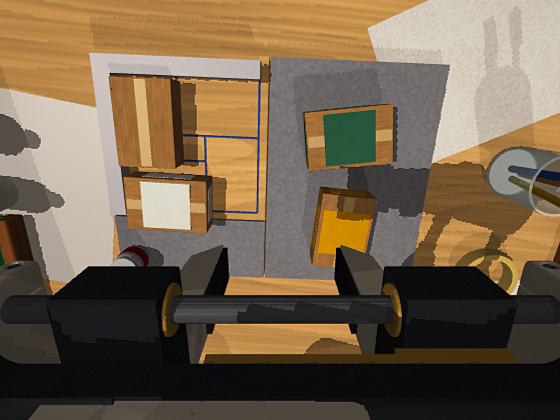

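```bash
cat > meas.py <<'E'
from h import *
np.set_printoptions(precision=4,suppress=True)
def world(m,d):
    v,u=np.mgrid[:420,:560]; K,R,t=map(np.asarray,(m['camera_matrix'],m['R'],m['t']))
    q=np.stack([u,v,np.ones_like(u)],-1)@np.linalg.inv(K).T*d[...,None]
    return (q-t)@R
def masks(p):
    h=cv2.cvtColor(p,cv2.COLOR_RGB2HSV); H,S,V=[h[...,i].astype(int) for i in range(3)]
    return dict(blue=(H>105)&(H<130)&(S>110)&(V>40),green=(H>60)&(H<90)&(S>90)&(V>35),yellow=(H>15)&(H<27)&(S>215)&(V>150))
def tops(p,d,m,roi=None):
    W=world(m,d); z=W[...,2]
    t=((z>.048)&(z<.07)&(d>0)).astype(np.uint8); t[245:]=0
    t=cv2.morphologyEx(t,cv2.MORPH_OPEN,np.ones((5,5)))
    n,l,s,c=cv2.connectedComponentsWithStats(t); out=[]
    for i in range(1,n):
        if s[i,4]<1500: continue
        cs,_=cv2.findContours((l==i).astype(np.uint8),cv2.RETR_EXTERNAL,cv2.CHAIN_APPROX_NONE)
        zt=np.median(z[cv2.erode((l==i).astype(np.uint8),np.ones((7,7)))>0])
        w=ray(m,cs[0][:,0],zt)[:,:2]
        r=cv2.minAreaRect((w*1000).astype(np.float32)); out.append((c[i],zt,r))
    return out
E
python3 - <<'E'
from meas import *
L={}
for f in('w1','w2'):
    a=np.load(f+'.npz'); p,d=a['p'],a['d']; m=a; M=masks(p)
    print(f)
    for c,z,r in tops(p,d,m): print(' top px',c,'z',z,r)
    for k in('green','yellow'):
        v,u=np.nonzero(M[k][:245]); ok=(u>260)&(u<400); u,v=u[ok],v[ok]; L[f,k]=(np.median(u),np.median(v)); print(k,len(u),L[f,k],ray(m,L[f,k],.058))
    v,u=np.nonzero(M['blue'][:230]); ok=(u>100)&(u<275); w=ray(m,np.c_[u,v][ok],.018)[:,:2]
    # slab height from depth near
    W=world(m,d); print('slab z',np.median(W[...,2][120:150,180:190]),'apron',np.median(W[...,2][20:240,255:265]))
    np.save(f+'b.npy',w); print('blue',len(w),w.min(0),w.max(0))
for k in('green','yellow'):
    P=[]
    for f in('w1','w2'):
        a=np.load(f+'.npz'); P.append(a['camera_matrix']@np.c_[a['R'],a['t']])
    X=cv2.triangulatePoints(P[0],P[1],np.array(L['w1',k],float),np.array(L['w2',k],float)); print(k,'two-view',(X[:3]/X[3]).ravel())
# station yaw & lines: rotate and histogram
w=np.load('w2b.npy')
best=None
for deg in np.arange(-12,13,.1):
    t=np.radians(deg); R=np.array([[np.cos(t),np.sin(t)],[-np.sin(t),np.cos(t)]]); q=w@R.T
    s=sum((np.histogram(q[:,i],bins=np.arange(-.5,1,.002))[0]**2).sum() for i in(0,1))
    if best is None or s>best[0]: best=(s,deg,q)
print('yaw',best[1])
for i in(0,1):
    h,e=np.histogram(best[2][:,i],bins=np.arange(-.5,1,.002)); print([(round(e[j]+.001,4),h[j]) for j in np.argsort(-h)[:8]])
E
```

```text
w1
 top px [98.6195 48.2317] z 0.05779678388905874 ((668.8790283203125, 126.52117919921875), (108.23388671875, 79.3604965209961), 3.318765878677368)
 top px [317.8704  62.765 ] z 0.05817187394419654 ((678.7138671875, -136.6259307861328), (76.22124481201172, 111.75565338134766), 11.242875099182129)
 top px [126.5205 140.1779] z 0.05828617986726528 ((564.1992797851562, 98.7877426147461), (76.3832778930664, 114.7035140991211), 2.2865548133850098)
 top px [314.8165 169.3821] z 0.0581017306521956 ((547.7725830078125, -149.41693115234375), (76.33477783203125, 112.26885986328125), 89.44403076171875)
green 3168 (np.float64(318.0), np.float64(62.0)) [[ 0.6813 -0.1367  0.058 ]]
yellow 2407 (np.float64(315.0), np.float64(171.0)) [[ 0.5483 -0.1501  0.058 ]]
slab z 0.017605386630003085 apron 0.017442766876380057
blue 559 [ 0.5478 -0.0225] [0.7395 0.1005]
w2
 top px [144.0928 121.5973] z 0.05773282639493933 ((670.8385009765625, 127.0869140625), (111.56802368164062, 78.54073333740234), 3.277259588241577)
 top px [349.2947 136.9495] z 0.05807539807444796 ((679.6384887695312, -135.87771606445312), (7
[... 581 characters left out ...]
 [ 0.5385 -0.0232] [0.7402 0.1008]
green two-view [ 0.6812 -0.1363  0.057 ]
yellow two-view [ 0.5445 -0.1512  0.0408]
yaw 3.6999999999999442
[(np.float64(0.663), np.int64(69)), (np.float64(0.661), np.int64(57)), (np.float64(0.551), np.int64(32)), (np.float64(0.549), np.int64(28)), (np.float64(0.627), np.int64(24)), (np.float64(0.625), np.int64(20)), (np.float64(0.609), np.int64(7)), (np.float64(0.613), np.int64(6))]
[(np.float64(-0.059), np.int64(165)), (np.float64(0.017), np.int64(58)), (np.float64(-0.057), np.int64(11)), (np.float64(0.019), np.int64(8)), (np.float64(-0.017), np.int64(8)), (np.float64(-0.023), np.int64(8)), (np.float64(0.021), np.int64(8)), (np.float64(0.027), np.int64(6))]
```

```bash
cat > go.py <<'E'
from h import *
import sys
O=np.array([.738,.129]); T=np.radians(3.7)   # station origin in rotated frame, yaw
Rs=np.array([[np.cos(T),-np.sin(T)],[np.sin(T),np.cos(T)]])
s2w=lambda s: Rs@(np.asarray(s)/1000+O)
w2s=lambda w: (np.asarray(w)@Rs-O)*1000
def pose():
    o=arm.get_obs(); q=o['ee_rot']; yaw=2*np.arctan2(q[1],q[0]); return o,o['ee_pos'],yaw
def go(x,y,z,yaw):
    """station mm target, yaw deg in station -> fractions"""
    o,p,a=pose(); d=s2w([x,y])-p[:2]; c,s=np.cos(a),np.sin(a)
    t=(np.degrees(a)-yaw-3.7+180)%360-180
    print('now st',w2s(p[:2]).round(1),'z',p[2].round(4),'yaw_s',round(np.degrees(a)-3.7,2),'t',o['time_s'])
    print('frac',np.round([(c*d[0]+s*d[1])/.3,(s*d[0]-c*d[1])/.3,(p[2]-z)/.3,t/120],4))
E
python3 - <<'E'
from go import *
a=np.load('w1.npz'); print('tin',w2s(ray(a,(86,212),.063)[0,:2]))
go(-68,-400,.1,90)
for n,w in dict(g=(.6802,-.1362),y=(.5478,-.1494),pf=(.6708,.127),pn=(.5648,.0992)).items(): print(n,w2s(w))
E
```

```text
tin [-266.19166918   -1.25352941]
now st [-115.1 -224.3] z 0.2825 yaw_s 2.04 t 1.8
frac [ 0.136   0.5909  0.6082 -0.733 ]
g [ -68.00709684 -308.81098328]
y [-200.98295116 -313.43939183]
pf [-60.40260011 -45.55298886]
pn [-167.97565382  -66.45461837]
```

>>> step_arm(
  increments=[
    [0.03,0.12,0.08,-0.07,-0.35],
    [0.06,0.24,0.16,-0.14,-0.35],
    [0.09,0.36,0.24,-0.21,-0.35],
    [0.12,0.48,0.3,-0.28,-0.35],
    [0.134,0.59,0.35,-0.35,-0.35],
  ],
)

```text
time_s: 2.3
ee_pos: [0.6851, -0.2293, 0.1771]
ee_rot: [0.914, 0.407, -0.0, -0.0]
ft_force: [0.3, -0.3, -0.5]
finger_gap: 0.0306
finger_force: 0.0
```

>>> step_arm(
  increments=[
    [0,0,0.0,-0.07,-0.35],
    [0,0,0.0,-0.14,-0.35],
    [0,0,0.0,-0.21,-0.35],
    [0,0,0.0,-0.28,-0.35],
    [0,0,0,-0.35,-0.35],
  ],
)

```text
time_s: 2.8
ee_pos: [0.6849, -0.2279, 0.1787]
ee_rot: [0.707, 0.707, -0.0, 0.0]
ft_force: [-0.3, 0.5, 0.1]
finger_gap: 0.0296
finger_force: 0.0
```

```bash
python3 - <<'E'
from go import *
go(-68,-400,.03,90)
E
```

```text
now st [ -69.2 -400.6] z 0.1787 yaw_s 86.29 t 2.8
frac [ 0.0024  0.004   0.4957 -0.0309]
```

>>> step_arm(
  increments=[
    [0.002,0.004,0.15,-0.031,-0.35],
    [0.002,0.004,0.3,-0.031,-0.35],
    [0.002,0.004,0.42,-0.031,-0.35],
    [0.002,0.004,0.495,-0.031,-0.35],
    [0.002,0.004,0.495,-0.031,-0.35],
  ],
)

```text
time_s: 3.3
ee_pos: [0.6838, -0.2261, 0.0257]
ee_rot: [0.686, 0.728, -0.001, -0.004]
ft_force: [0.3, 0.6, -0.3]
finger_gap: 0.0297
finger_force: 0.0
```

>>> step_arm(
  increments=[
    [0.04,0,0,0,-0.35],
    [0.07,0,0,0,-0.35],
    [0.09,0,0,0,-0.35],
    [0.11,0,0,0,-0.35],
    [0.13,0,0,0,-0.35],
  ],
)

```text
time_s: 3.8
ee_pos: [0.6852, -0.1865, 0.0303]
ee_rot: [0.685, 0.728, 0.0, 0.001]
ft_force: [0.5, 0.4, -0.4]
finger_gap: 0.03
finger_force: 0.0
```

>>> step_arm(
  increments=[
    [0.03,0,0,0,-0.35],
    [0.06,0,0,0,-0.35],
    [0.09,0,0,0,-0.35],
    [0.12,0,0,0,-0.35],
    [0.15,0,0,0,-0.35],
  ],
)

```text
time_s: 4.3
ee_pos: [0.6822, -0.1414, 0.0294]
ee_rot: [0.685, 0.728, -0.0, 0.0]
ft_force: [0.2, 0.4, -0.2]
finger_gap: 0.0301
finger_force: 0.0
```

```bash
python3 - <<'E'
from go import *
from meas import *
go(-68,-203,.03,90)
p,d,m=grab('wrist')
for c,z,r in tops(p,d,m): print(c,z,w2s(np.array(r[0])/1000),r[1],r[2]-3.7)
p,d,m=grab('wrist','w3.png')
E
```

```text
now st [ -66.4 -314.1] z 0.0294 yaw_s 89.76 t 4.3
frac [ 0.3705 -0.0069 -0.002  -0.002 ]
[273.0008 197.8168] 0.057931389139487255 [ -72.5823 -280.4122] (75.07215118408203, 57.06459426879883) 7.544457244873047
[ 71.8222 219.6079] 0.05779309594556367 [-182.591  -287.6023] (86.27677154541016, 30.859189987182617) -0.3205334663391115
```

View pics/w3.png

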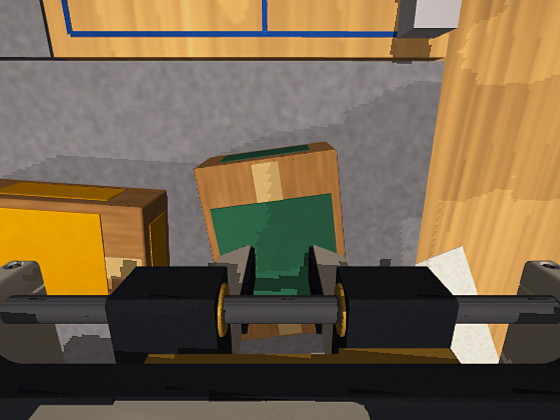

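The wrist view shows fingertips near (240,250) and (325,250) with green carton still extending behind them (to row 338), its yaw unchanged, and no contact force. That contradicts the expected push, so I check numerically before continuing.

```bash
python3 - <<'E'
from go import *
from meas import *
o,P,a=pose(); print(P)
p,d,m=grab('wrist')
print('TCP px',(lambda c:(m['camera_matrix']@(c/c[2])))(m['R']@P+m['t']))
W=world(m,d)
for u,v in [(238,250),(238,265),(240,285),(318,250),(325,270),(275,220),(275,270),(280,335),(275,170)]: print((u,v),W[v,u],w2s(W[v,u,:2]),p[v,u])
p,d,m=grab('scene','s2.png'); M=masks(p)['green']; W=world(m,d)
n,l,s,c=cv2.connectedComponentsWithStats(M.astype(np.uint8))
for i in range(1,n):
    if s[i,4]>60: print(s[i],c[i],w2s(ray(m,c[i],.058)[0,:2]))
h=cv2.resize(p[200:320,240:400],None,fx=4,fy=4,interpolation=cv2.INTER_CUBIC); cv2.imwrite('pics/crop2.png',h[:,:,::-1])
E
```

```text
[ 0.6821 -0.1406  0.0294]
TCP px [282.6369 240.5623   1.    ]
(238, 250) [ 0.6576 -0.1303  0.0685] [ -90.1847 -301.4627] [130 118 103]
(238, 265) [ 0.6599 -0.1297  0.086 ] [ -87.8784 -300.9721] [134 123 107]
(240, 285) [ 0.6629 -0.1303  0.1023] [ -84.9344 -301.814 ] [78 71 62]
(318, 250) [ 0.6999 -0.1276  0.0688] [ -47.7851 -301.5074] [126 116 100]
(325, 270) [ 0.7005 -0.1268  0.0915] [ -47.1326 -300.7587] [76 69 61]
(275, 220) [ 0.6763 -0.1159  0.0584] [ -70.612  -288.2929] [39 83 58]
(275, 270) [ 0.678  -0.1465  0.0586] [ -70.9169 -318.9507] [39 86 59]
(280, 335) [ 0.6854 -0.226   0.0172] [ -68.5775 -398.8044] [69 58 51]
(275, 170) [ 0.6748 -0.0882  0.0583] [ -70.3373 -260.6057] [197 158  96]
[ 507    0   53   98 3400] [540.2297  50.8418] [245.2649 866.0751]
[314 120  38  15  69] [334.7971 127.087 ] [-252.4857  187.3633]
[247 143  11  15 119] [251.0924 150.1597] [-439.6823  -17.6517]
[307 268  26  19 235] [319.4681 277.1234] [ -68.392  -323.9522]
[ 148  384   87   36 1620] [184.8537 407.2562] [-194.8827 -754.4717]
```

View pics/crop2.png

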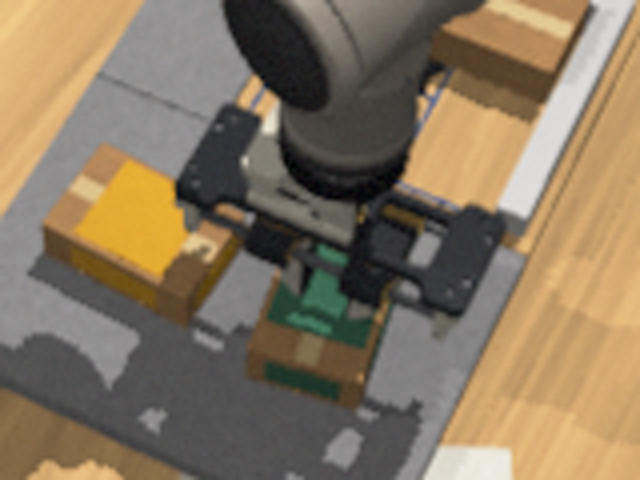

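The scene crop shows the fingers standing over the green carton at about (300,285) and (355,300) in the crop, not behind it. I check where the visible tips are relative to the reported TCP, using the earlier free-air view.

```bash
python3 - <<'E'
from go import *
from meas import *
a=np.load('w2.npz'); d=a['d']; W=world(a,d); P=np.array([.6282,-.0544,.2819]); yaw=np.radians(5.79)
print('TCP px',(lambda c:(a['camera_matrix']@(c/c[2])))(a['R']@P+a['t']))
for z in (d,):
  for u in range(190,235,6):
    v=[v for v in range(225,330) if W[v,u,2]>.25]
    if v:
      q=W[v[0],u]-P; print(u,v[0],np.round([np.cos(yaw)*q[0]+np.sin(yaw)*q[1],np.sin(yaw)*q[0]-np.cos(yaw)*q[1],q[2]],4))
for name in('w2',):
  for u,v in[(226,250),(226,265),(226,280),(226,300),(205,275),(205,320),(345,250),(345,280)]:
    q=W[v,u]-P; print((u,v),np.round([np.cos(yaw)*q[0]+np.sin(yaw)*q[1],np.sin(yaw)*q[0]-np.cos(yaw)*q[1],q[2]],4))
E
```

```text
TCP px [283.1893 237.8971   1.    ]
190 257 [ 0.0105 -0.0471  0.0481]
196 254 [ 0.0099 -0.0453  0.0436]
202 252 [ 0.0102 -0.0426  0.0418]
208 250 [ 0.0108 -0.0396  0.0408]
214 248 [ 0.01   -0.0374  0.0366]
220 246 [ 0.0105 -0.0344  0.0352]
226 248 [ 0.0087 -0.0315  0.0339]
232 232 [ 0.0828 -0.001   0.1909]
(226, 250) [ 0.0083 -0.0312  0.0355]
(226, 265) [ 0.0015 -0.0309  0.0397]
(226, 280) [-0.0059 -0.0308  0.0427]
(226, 300) [ 0.0304 -0.0168  0.1141]
(205, 275) [ 0.01   -0.0357  0.0649]
(205, 320) [ 0.0258 -0.0225  0.1169]
(345, 250) [0.0101 0.0325 0.0394]
(345, 280) [0.0055 0.0285 0.0618]
```

```bash
python3 - <<'E'
from go import *
from meas import *
p,d,m=grab('wrist'); o,P,a=pose(); W=world(m,d); q=W-P
tx=np.cos(a)*q[...,0]+np.sin(a)*q[...,1]; ty=np.sin(a)*q[...,0]-np.cos(a)*q[...,1]; z=q[...,2]
g=(z>.0335)&(abs(tx)<.12)&(d>0)&(d<.3)
for lo in range(-110,110,10):
    k=g&(ty>lo/1000)&(ty<(lo+10)/1000)
    if k.sum()>5: print(lo,k.sum(),'zmin',z[k].min().round(4),'1%',np.percentile(z[k],2).round(4),'x',tx[k].min().round(3),tx[k].max().round(3))
go(-68,-400,.1,90)
E
```

```text
-90 1388 zmin 0.0977 1% 0.099 x -0.004 0.039
-80 3452 zmin 0.099 1% 0.1001 x -0.003 0.039
-70 1627 zmin 0.1098 1% 0.1113 x 0.021 0.033
-60 3389 zmin 0.1098 1% 0.1122 x 0.021 0.033
-50 4760 zmin 0.1032 1% 0.1069 x 0.017 0.039
-40 6226 zmin 0.0433 1% 0.1051 x 0.012 0.039
-30 6834 zmin 0.0349 1% 0.047 x 0.011 0.039
-20 6256 zmin 0.0337 1% 0.0434 x -0.01 0.038
-10 4027 zmin 0.1102 1% 0.1123 x 0.022 0.033
0 4041 zmin 0.1095 1% 0.1123 x 0.022 0.033
10 6771 zmin 0.0336 1% 0.0427 x -0.01 0.039
20 6697 zmin 0.0349 1% 0.0483 x 0.011 0.039
30 6211 zmin 0.0459 1% 0.1061 x 0.012 0.039
40 4228 zmin 0.1032 1% 0.1078 x 0.021 0.039
50 3195 zmin 0.1102 1% 0.1122 x 0.021 0.033
60 1274 zmin 0.1095 1% 0.1111 x 0.025 0.033
70 4124 zmin 0.0986 1% 0.0997 x -0.004 0.039
80 165 zmin 0.1002 1% 0.1009 x 0.037 0.039
now st [ -66.4 -315.2] z 0.0295 yaw_s 89.75 t 4.55
frac [-0.2827 -0.0043 -0.235  -0.0021]
```

The visible fingertips and body both sit about 33 mm higher than the reported TCP implies, consistently in both views, so the fingers passed just above the carton (tips about 0.063, carton top 0.058). I'll treat tip z as ee_z + 0.033. Back off and go lower, watching force.

>>> step_arm(
  increments=[
    [-0.06,-0.004,-0.03,0,-0.35],
    [-0.12,-0.004,-0.03,0,-0.35],
    [-0.18,-0.004,-0.03,0,-0.35],
    [-0.24,-0.004,-0.03,0,-0.35],
    [-0.29,-0.004,-0.03,0,-0.35],
  ],
)

```text
time_s: 5.05
ee_pos: [0.6859, -0.2319, 0.0381]
ee_rot: [0.686, 0.728, -0.0, -0.0]
ft_force: [0.3, 0.3, -0.2]
finger_gap: 0.0296
finger_force: 0.0
```

>>> step_arm(
  increments=[
    [0,0,0.05,0,-0.35],
    [0,0,0.09,0,-0.35],
    [0,0,0.12,0,-0.35],
    [0,0,0.14,0,-0.35],
    [0,0,0.14,0,-0.35],
  ],
)

```text
time_s: 5.55
ee_pos: [0.6856, -0.2279, -0.0052]
ee_rot: [0.685, 0.728, -0.0, -0.001]
ft_force: [0.9, -0.4, 0.1]
finger_gap: 0.0296
finger_force: 0.0
```

>>> step_arm(
  increments=[
    [0.02,0,0,0,-0.35],
    [0.04,0,0,0,-0.35],
    [0.06,0,0,0,-0.35],
    [0.08,0,0,0,-0.35],
    [0.1,0,0,0,-0.35],
  ],
)

```text
time_s: 6.05
ee_pos: [0.6846, -0.1988, -0.0031]
ee_rot: [0.685, 0.728, -0.0, 0.0]
ft_force: [0.1, 0.1, 0.1]
finger_gap: 0.0301
finger_force: 0.4
```

```bash
python3 - <<'E'
from go import *
from meas import *
go(-68,-203,-.004,90); print(arm.get_obs()['ft_force'])
p,d,m=grab('wrist')
for c,z,r in tops(p,d,m): print(c,z,w2s(np.array(r[0])/1000),r[1],r[2]-3.7)
E
```

```text
now st [ -67.7 -371.6] z -0.0031 yaw_s 89.77 t 6.05
frac [ 0.5619 -0.0034  0.0031 -0.002 ]
[0.0776 0.0587 0.0885]
[285.9878 117.2847] 0.0581512923963911 [ -65.8656 -298.5891] (74.75765991210938, 101.30876159667969) 4.189818668365478
[ 53.8949 166.9509] 0.05773670888071384 [-165.9011 -313.2305] (70.02521514892578, 52.59481430053711) 84.5741470336914
```

>>> step_arm(
  increments=[
    [0.035,0,0,0,-0.35],
    [0.07,0,0,0,-0.35],
    [0.105,0,0,0,-0.35],
    [0.14,0,0,0,-0.35],
    [0.175,0,0,0,-0.35],
  ],
)

```text
time_s: 6.6
ee_pos: [0.6813, -0.1458, -0.0035]
ee_rot: [0.685, 0.728, -0.0, 0.0]
ft_force: [0.3, -1.1, 0.9]
finger_gap: 0.0297
finger_force: 0.5
```

>>> step_arm(
  increments=[
    [0.035,0,0,0,-0.35],
    [0.07,0,0,0,-0.35],
    [0.105,0,0,0,-0.35],
    [0.14,0,0,0,-0.35],
    [0.175,0,0,0,-0.35],
  ],
)

```text
time_s: 7.1
ee_pos: [0.678, -0.0935, -0.0036]
ee_rot: [0.685, 0.728, -0.0, 0.0]
ft_force: [-0.5, -1.2, 0.3]
finger_gap: 0.0301
finger_force: 0.5
```

```bash
python3 - <<'E'
from go import *
from meas import *
go(-68,-203,-.004,90); print(arm.get_obs()['ft_force'])
p,d,m=grab('wrist')
for c,z,r in tops(p,d,m): print(c,z,w2s(np.array(r[0])/1000),r[1],r[2]-3.7)
E
```

```text
now st [ -67.4 -266.1] z -0.0036 yaw_s 89.75 t 7.1
frac [ 0.2104 -0.0029  0.0015 -0.0021]
[-0.4658 -1.1512  0.2985]
[298.5088 117.2419] 0.05815298656653245 [ -61.1558 -193.1342] (74.7496566772461, 94.8922348022461) -0.31263513565063494
```

>>> step_arm(
  increments=[
    [0.04,0,0,0,-0.35],
    [0.08,0,0,0,-0.35],
    [0.12,0,0,0,-0.35],
    [0.16,0,0,0,-0.35],
    [0.185,0,0,0,-0.35],
  ],
)

```text
time_s: 7.65
ee_pos: [0.6746, -0.0374, -0.0037]
ee_rot: [0.685, 0.728, -0.0, -0.0]
ft_force: [-0.5, -0.4, -0.5]
finger_gap: 0.0295
finger_force: 0.3
```

>>> step_arm(
  increments=[
    [0.01,0,0,0,-0.35],
    [0.02,0,0,0,-0.35],
    [0.028,0,0,0,-0.35],
    [0.028,0,0,0,-0.35],
    [0.028,0,0,0,-0.35],
  ],
)

```text
time_s: 8.15
ee_pos: [0.6743, -0.0308, -0.0036]
ee_rot: [0.686, 0.728, 0.0, -0.0]
ft_force: [-0.1, 1.1, 0.3]
finger_gap: 0.03
finger_force: 0.0
```

>>> step_arm(
  increments=[
    [-0.03,0,0,0,-0.35],
    [-0.06,0,0,0,-0.35],
    [-0.1,0,-0.1,0,0],
    [-0.15,0,-0.2,0,0.3],
    [-0.15,0,-0.35,0,0.3],
  ],
)

```text
time_s: 8.65
ee_pos: [0.6755, -0.0784, 0.1002]
ee_rot: [0.687, 0.727, -0.002, -0.002]
ft_force: [-0.4, 0.6, -0.5]
finger_gap: 0.0494
finger_force: 0.0
```

```bash
python3 - <<'E'
from go import *
from meas import *
go(-201,-400,.03,90); print(arm.get_obs()['ft_force'])
p,d,m=grab('wrist')
for c,z,r in tops(p,d,m): print(c,z,w2s(np.array(r[0])/1000),r[1],r[2]-3.7)
E
```

```text
now st [ -69.  -250.9] z 0.1002 yaw_s 89.59 t 8.65
frac [-0.5002 -0.4364  0.2339 -0.0034]
[-0.4333  0.5751 -0.5103]
[129.9048  18.4875] 0.0574820822550189 [-168.7066 -111.3144] (77.92495727539062, 21.963233947753906) -0.5194086551666262
[293.7774  68.9579] 0.0582923316124237 [ -60.6809 -146.0319] (75.2626724243164, 89.24225616455078) -0.32234091758728045
```

>>> step_arm(
  increments=[
    [-0.11,-0.1,0,0,0.3],
    [-0.22,-0.2,0,0,0.3],
    [-0.33,-0.3,0,0,0.3],
    [-0.43,-0.4,0,-0.003,0.3],
    [-0.49,-0.436,0.1,-0.003,0.3],
  ],
)

```text
time_s: 9.2
ee_pos: [0.5554, -0.2347, 0.0752]
ee_rot: [0.684, 0.729, 0.001, 0.004]
ft_force: [0.5, -1.1, -1.1]
finger_gap: 0.0597
finger_force: 0.0
```

>>> step_arm(
  increments=[
    [0,0,0.1,0,0.3],
    [0,0,0.2,0,0.3],
    [0,0,0.25,0,0.3],
    [0,0,0.25,0,0.3],
    [0,0,0.25,0,0.3],
  ],
)

```text
time_s: 9.7
ee_pos: [0.5555, -0.2308, -0.0032]
ee_rot: [0.683, 0.73, 0.0, 0.0]
ft_force: [0.4, 0.5, 0.7]
finger_gap: 0.06
finger_force: 0.0
```

```bash
python3 - <<'E'
from go import *
from meas import *
go(-201,-203,-.004,90); print(arm.get_obs()['ft_force'])
p,d,m=grab('wrist')
for c,z,r in tops(p,d,m): print(c,z,w2s(np.array(r[0])/1000),r[1],r[2]-3.7)
E
```

```text
now st [-198.6 -395.2] z -0.0032 yaw_s 90.08 t 9.7
frac [ 0.6407 -0.0071  0.0028  0.0007]
[0.386  0.4871 0.7435]
[275.0291 103.0116] 0.0580811442678703 [-201.7967 -314.0491] (74.80322265625, 110.34137725830078) 85.79331665039062
```

>>> step_arm(
  increments=[
    [0.05,0,0,0,0.3],
    [0.08,0,0,0,0.3],
    [0.11,0,0,0,0.3],
    [0.145,0,0,0,0.3],
    [0.18,0,0,0,0.3],
  ],
)

```text
time_s: 10.25
ee_pos: [0.5518, -0.1753, -0.0032]
ee_rot: [0.683, 0.73, 0.0, 0.0]
ft_force: [0.8, -1.3, 0.8]
finger_gap: 0.06
finger_force: 0.4
```

>>> step_arm(
  increments=[
    [0.04,0,0,0,0.3],
    [0.08,0,0,0,0.3],
    [0.12,0,0,0,0.3],
    [0.16,0,0,0,0.3],
    [0.2,0,0,0,0.3],
  ],
)

```text
time_s: 10.75
ee_pos: [0.5475, -0.1153, -0.0036]
ee_rot: [0.683, 0.73, -0.0, -0.0]
ft_force: [0.0, -0.5, 0.3]
finger_gap: 0.0594
finger_force: 0.4
```

>>> step_arm(
  increments=[
    [0.04,0,0,0,0.3],
    [0.08,0,0,0,0.3],
    [0.12,0,0,0,0.3],
    [0.16,0,0,0,0.3],
    [0.19,0,0,0,0.3],
  ],
)

```text
time_s: 11.25
ee_pos: [0.5437, -0.0584, -0.0036]
ee_rot: [0.683, 0.73, -0.0, -0.0]
ft_force: [0.8, -0.2, -0.1]
finger_gap: 0.0598
finger_force: 0.2
```

```bash
python3 - <<'E'
from go import *
from meas import *
go(-201,-202.5,-.004,90); print(arm.get_obs()['ft_force'])
p,d,m=grab('wrist')
for c,z,r in tops(p,d,m): print(c,z,w2s(np.array(r[0])/1000),r[1],r[2]-3.7)
E
```

```text
now st [-199.2 -222.3] z -0.0036 yaw_s 90.13 t 11.25
frac [ 0.0661 -0.006   0.0013  0.0011]
[ 0.804  -0.1659 -0.0967]
[362.9109  30.3049] 0.05754836514568422 [-170.581  -111.9882] (75.3578109741211, 20.647289276123047) 0.08678107261657697
[536.9752 140.4802] 0.05723977593091484 [-101.6769 -148.905 ] (26.892562866210938, 92.86857604980469) 15.17942123413086
[270.3227 168.3963] 0.05806705366100677 [-204.7473 -165.4376] (110.3317642211914, 62.62813949584961) 0.05783324241638166
```

>>> step_arm(
  increments=[
    [0.03,0,0,0,0.3],
    [0.05,0,0,0,0.3],
    [0.065,0,0,0,0.3],
    [0.07,0,0,0,0.3],
    [0.07,0,0,0,0.3],
  ],
)

```text
time_s: 11.8
ee_pos: [0.5425, -0.0385, -0.0036]
ee_rot: [0.683, 0.73, -0.0, -0.0]
ft_force: [-0.0, 0.0, 0.2]
finger_gap: 0.0596
finger_force: 0.0
```

>>> step_arm(
  increments=[
    [-0.03,0,0,0,0.3],
    [-0.06,0,0,0,0.3],
    [-0.1,0,-0.1,0,0.3],
    [-0.1,0,-0.25,0.06,0.3],
    [-0.1,0,-0.4,0.13,0.3],
  ],
)

```text
time_s: 12.3
ee_pos: [0.5439, -0.0699, 0.1174]
ee_rot: [0.778, 0.628, -0.001, -0.001]
ft_force: [1.7, -1.0, -1.1]
finger_gap: 0.059
finger_force: 0.0
```

```bash
python3 - <<'E'
from go import *
from meas import *
go(-300,-153,.12,0); print(arm.get_obs()['ft_force'])
p,d,m=grab('wrist')
for c,z,r in tops(p,d,m): print(c,z,w2s(np.array(r[0])/1000),r[1],r[2]-3.7)
E
```

```text
now st [-199.7 -233.8] z 0.1174 yaw_s 74.11 t 12.3
frac [ 0.1677 -0.3952 -0.0088  0.6176]
[ 1.69   -1.0258 -1.0553]
[253.0079  88.3151] 0.05802384724580288 [-196.4228 -130.5997] (126.842041015625, 118.50604248046875) -0.0031926155090333808
[430.8097  55.7196] 0.058273466548376826 [ -63.0034 -146.5775] (78.63807678222656, 88.42499542236328) -0.3516597270965578
```

>>> step_arm(
  increments=[
    [0.04,-0.1,0,0.07,0],
    [0.08,-0.2,0,0.14,-0.35],
    [0.12,-0.3,0,0.21,-0.35],
    [0.168,-0.395,0,0.28,-0.35],
    [0.168,-0.395,0,0.35,-0.35],
  ],
)

```text
time_s: 12.85
ee_pos: [0.4355, 0.0062, 0.1162]
ee_rot: [0.951, 0.309, -0.001, -0.001]
ft_force: [0.0, -0.6, -0.2]
finger_gap: 0.0305
finger_force: 0.0
```

>>> step_arm(
  increments=[
    [0,0,0,0.07,-0.35],
    [0,0,0,0.14,-0.35],
    [0,0,0,0.21,-0.35],
    [0,0,0,0.267,-0.35],
    [0,0,0,0.267,-0.35],
  ],
)

```text
time_s: 13.35
ee_pos: [0.4389, 0.0043, 0.1164]
ee_rot: [0.999, 0.036, 0.0, 0.0]
ft_force: [0.5, 0.0, -0.7]
finger_gap: 0.0298
finger_force: 0.0
```

```bash
python3 - <<'E'
from go import *
from meas import *
go(-300,-153,-.004,0)
p,d,m=grab('wrist','w4.png')
for c,z,r in tops(p,d,m): print(c,z,w2s(np.array(r[0])/1000),r[1],r[2]-3.7)
E
```

```text
now st [-299.7 -153. ] z 0.1164 yaw_s 0.39 t 13.35
frac [-0.0009 -0.0001  0.4013  0.0033]
[220.7251  64.6984] 0.05816129813925394 [-204.1668  -96.4707] (112.5141830444336, 186.71180725097656) 0.09150176048278791
[ 90.4948 172.0992] 0.06238401914424511 [-268.3208   -1.0843] (39.355377197265625, 47.98157501220703) 17.573317337036134
```

View pics/w4.png

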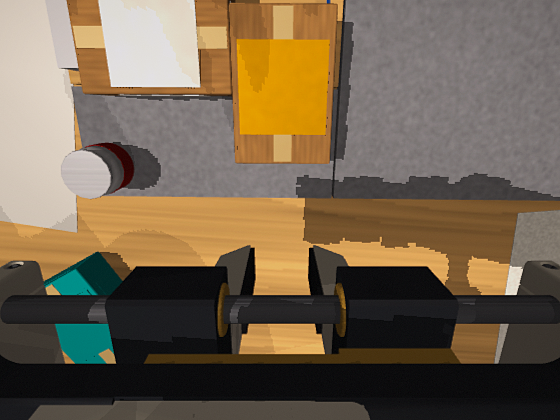

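Wrist view: yellow carton (282,85) touches white-labelled carton (155,45), both square; near edge of yellow at row 163, tin clear at (90,170). Lower behind yellow and push ahead.

>>> step_arm(
  increments=[
    [0,0,0.15,0,-0.35],
    [0,0,0.3,0.003,-0.35],
    [0,0,0.4,0.003,-0.35],
    [0.03,0,0.4,0.003,-0.35],
    [0.06,0,0.4,0.003,-0.35],
  ],
)

```text
time_s: 13.9
ee_pos: [0.4579, 0.0061, -0.0031]
ee_rot: [0.999, 0.034, 0.0, 0.0]
ft_force: [0.1, -0.6, 0.7]
finger_gap: 0.0301
finger_force: 0.0
```

>>> step_arm(
  increments=[
    [0.03,0,0,0,-0.35],
    [0.06,0,0,0,-0.35],
    [0.09,0,0,0,-0.35],
    [0.12,0,0,0,-0.35],
    [0.15,0,0,0,-0.35],
  ],
)

```text
time_s: 14.4
ee_pos: [0.5026, 0.0094, -0.0032]
ee_rot: [0.999, 0.033, 0.0, 0.0]
ft_force: [-0.2, -0.9, -0.2]
finger_gap: 0.03
finger_force: 0.4
```

```bash
python3 - <<'E'
from go import *
from meas import *
go(-203,-153,-.004,0); print(arm.get_obs()['ft_force'])
p,d,m=grab('wrist')
for c,z,r in tops(p,d,m): print(c,z,w2s(np.array(r[0])/1000),r[1],r[2]-3.7)
E
```

```text
now st [-235.9 -152. ] z -0.0032 yaw_s 0.12 t 14.4
frac [0.1095 0.0035 0.0027 0.001 ]
[-0.2195 -0.8663 -0.1805]
[202.0068 128.6855] 0.05816707976203773 [-164.8955 -107.4744] (95.16590881347656, 163.8420867919922) 0.05759387016296369
```

>>> step_arm(
  increments=[
    [0.025,0,0,0,-0.35],
    [0.05,0,0,0,-0.35],
    [0.075,0,0,0,-0.35],
    [0.1,0,0,0,-0.35],
    [0.11,0,0,0,-0.35],
  ],
)

```text
time_s: 14.95
ee_pos: [0.5354, 0.0115, -0.0036]
ee_rot: [0.999, 0.033, 0.0, 0.0]
ft_force: [-1.8, -0.8, 1.1]
finger_gap: 0.0299
finger_force: 1.0
```

>>> step_arm(
  increments=[
    [-0.05,0,0,0,0],
    [-0.1,-0.03,0,0,0.5],
    [-0.13,-0.08,0,0,1],
    [-0.13,-0.137,0,0,1],
    [-0.13,-0.137,0,0,1],
  ],
)

```text
time_s: 15.45
ee_pos: [0.4928, 0.052, -0.0034]
ee_rot: [0.999, 0.034, 0.0, -0.0]
ft_force: [0.1, -0.2, -0.8]
finger_gap: 0.0652
finger_force: 0.0
```

```bash
python3 - <<'E'
from go import *
from meas import *
go(-203,-112,-.004,0); print(arm.get_obs()['ft_force'])
p,d,m=grab('wrist')
for c,z,r in tops(p,d,m): print(c,z,w2s(np.array(r[0])/1000),r[1],r[2]-3.7)
cv2.imwrite('pics/w5.png',p[:,:,::-1])
E
```

```text
now st [-242.9 -109. ] z -0.0034 yaw_s 0.23 t 15.45
frac [0.1328 0.0107 0.002  0.0019]
[ 0.1099 -0.2192 -0.7827]
[254.1203 108.6977] 0.0581254131998086 [-166.1273  -96.2541] (83.56221771240234, 186.08033752441406) 0.1899190425872801
```

View pics/w5.png

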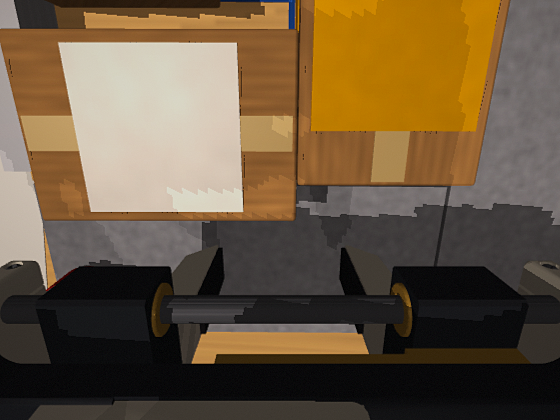

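Wrist view: white carton near edge (row 220) stands about 20 mm behind yellow's (row 185), seam at column 297, in line with the gripper centre. Open fully and push the pair to the far kerb.

>>> step_arm(
  increments=[
    [0,0.01,0,0.001,1],
    [0,0.01,0,0.001,1],
    [0.02,0.01,0,0.001,1],
    [0.04,0.01,0,0.001,1],
    [0.06,0.01,0,0.001,1],
  ],
)

```text
time_s: 16.0
ee_pos: [0.512, 0.0479, -0.0035]
ee_rot: [0.999, 0.032, 0.0, 0.0]
ft_force: [-0.3, 0.6, 0.4]
finger_gap: 0.092
finger_force: 0.0
```

>>> step_arm(
  increments=[
    [0.02,0,0,0,1],
    [0.04,0,0,0,1],
    [0.06,0,0,0,1],
    [0.07,0,0,0,1],
    [0.075,0,0,0,1],
  ],
)

```text
time_s: 16.5
ee_pos: [0.5333, 0.0496, -0.0037]
ee_rot: [0.999, 0.032, -0.001, 0.0]
ft_force: [-4.0, -0.9, 2.7]
finger_gap: 0.0914
finger_force: 2.0
```

```bash
python3 - <<'E'
from go import *
from meas import *
go(-198,-112,-.004,0); print(arm.get_obs()['ft_force'])
p,d,m=grab('wrist')
for c,z,r in tops(p,d,m): print(c,z,w2s(np.array(r[0])/1000),r[1],r[2]-3.7)
E
```

```text
now st [-202.6 -113.9] z -0.0037 yaw_s -0.0 t 16.5
frac [ 0.0154 -0.0064  0.0009 -0.    ]
[-3.9985 -0.8626  2.6766]
[242.2359 124.0846] 0.05799542679542484 [-131.4254  -96.2044] (94.86910247802734, 186.20191955566406) -0.039387178421020685
```

>>> step_arm(
  increments=[
    [0.003,0,0,0,1],
    [0.006,0,0,0,1],
    [0.009,0,0,0,1],
    [0.012,0,0,0,1],
    [0.015,0,0,0,1],
  ],
)

```text
time_s: 17.05
ee_pos: [0.5371, 0.0499, -0.0037]
ee_rot: [0.999, 0.032, -0.001, -0.0]
ft_force: [-7.3, -1.1, 3.3]
finger_gap: 0.0917
finger_force: 3.7
```

>>> step_arm(
  increments=[
    [0.003,0,0,0,1],
    [0.006,0,0,0,1],
    [0.009,0,0,0,1],
    [0.009,0,0,0,1],
    [0.009,0,0,0,1],
  ],
)

```text
time_s: 17.55
ee_pos: [0.537, 0.0499, -0.0037]
ee_rot: [0.999, 0.032, -0.004, -0.0]
ft_force: [-14.3, -1.2, 9.3]
finger_gap: 0.092
finger_force: 7.2
```

```bash
python3 - <<'E'
from go import *
from meas import *
go(-197.5,-112,-.004,0); print(arm.get_obs()['ft_force'])
p,d,m=grab('wrist')
for c,z,r in tops(p,d,m): print(c,z,w2s(np.array(r[0])/1000),r[1],r[2]-3.7)
E
```

```text
now st [-198.9 -113.9] z -0.0037 yaw_s -0.07 t 17.55
frac [ 0.0047 -0.0062  0.0009 -0.0006]
[-14.2705  -1.2009   9.2677]
[242.1258 124.1222] 0.057996320187308825 [-127.3901  -96.0911] (94.61426544189453, 186.40750122070312) -0.09344191551208514
```

>>> step_arm(
  increments=[
    [0.003,0,0,0,1],
    [0.006,0,0,0,1],
    [0.008,0,0,0,1],
    [0.008,0,0,0,1],
    [0.008,0,0,0,1],
  ],
)

```text
time_s: 18.1
ee_pos: [0.5368, 0.05, -0.0037]
ee_rot: [0.999, 0.031, -0.006, -0.0]
ft_force: [-22.4, -3.1, 16.6]
finger_gap: 0.0916
finger_force: 11.3
```

```bash
python3 - <<'E'
from go import *
from meas import *
go(-197.5,-112,-.004,0); print(arm.get_obs()['ft_force'])
p,d,m=grab('scene')
for c,z,r in tops(p,d,m): print(c,z,w2s(np.array(r[0])/1000),r[1],r[2]-3.7)
E
```

```text
now st [-199.1 -113.8] z -0.0037 yaw_s -0.1 t 18.1
frac [ 0.0052 -0.0059  0.0008 -0.0009]
[-22.4172  -3.0859  16.6395]
[346.732  212.0132] 0.05991737905878694 [ -91.7344 -100.0998] (191.38565063476562, 195.7913055419922) -0.31608457565307635
```

>>> step_arm(
  increments=[
    [-0.03,0,0,0,1],
    [-0.08,0,0,0,1],
    [-0.08,0,-0.15,0,1],
    [-0.08,0,-0.3,0,1],
    [-0.08,0,-0.45,0,1],
  ],
)

```text
time_s: 18.65
ee_pos: [0.5199, 0.0487, 0.1334]
ee_rot: [0.999, 0.032, 0.001, 0.0]
ft_force: [0.8, 0.2, -0.0]
finger_gap: 0.0919
finger_force: 0.0
```

>>> step_arm(
  increments=[
    [0.06,0.08,-0.1,0,1],
    [0.12,0.16,-0.2,0,1],
    [0.18,0.24,-0.3,0,1],
    [0.2,0.3,-0.4,0,1],
    [0.2,0.33,-0.5,0,1],
  ],
)

```text
time_s: 19.15
ee_pos: [0.5869, -0.048, 0.2827]
ee_rot: [1.0, 0.032, 0.001, 0.0]
ft_force: [0.1, 0.0, 0.1]
finger_gap: 0.0917
finger_force: 0.0
```

```bash
python3 - <<'E'
from go import *
from meas import *
go(-76,-240,.1,90)
p,d,m=grab('wrist','w6.png'); np.savez('w6.npz',p=p,d=d,**m)
for c,z,r in tops(p,d,m): print(c,z,w2s(np.array(r[0])/1000),r[1],r[2]-3.7)
E
```

```text
now st [-155.4 -214.7] z 0.2827 yaw_s -0.08 t 19.15
frac [ 0.2649  0.0838  0.609  -0.7507]
[189.4949 117.2021] 0.05805756550186367 [-94.1862 -96.9616] (187.5672607421875, 188.43637084960938) -0.272633743286133
```

View pics/w6.png

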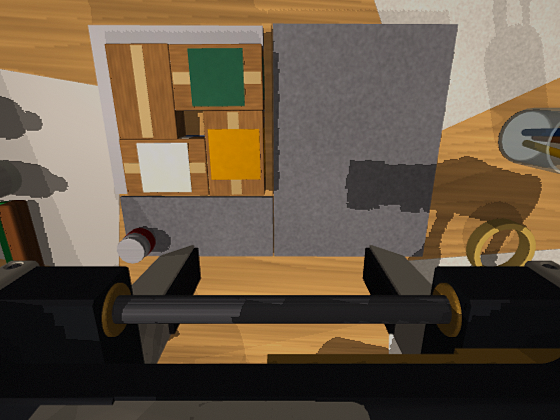

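The layer looks complete: extent about 187.6 x 188.4 mm centred at (-94.2, -97.0), only about 3 mm short in y (kerb gap left of plain and white cartons, columns 107 to 120). Now to the right side for the left press.

>>> step_arm(
  increments=[
    [0.06,0.03,0.1,-0.07,1],
    [0.12,0.06,0.2,-0.14,1],
    [0.18,0.08,0.3,-0.21,1],
    [0.24,0.084,0.35,-0.28,1],
    [0.265,0.084,0.35,-0.35,1],
  ],
)

```text
time_s: 19.7
ee_pos: [0.6668, -0.0662, 0.1727]
ee_rot: [0.92, 0.391, -0.001, -0.001]
ft_force: [0.0, 0.6, 0.4]
finger_gap: 0.092
finger_force: 0.0
```

>>> step_arm(
  increments=[
    [0,0,0,-0.07,1],
    [0,0,0,-0.14,1],
    [0,0,0,-0.21,1],
    [0,0,0,-0.28,1],
    [0,0,0,-0.35,1],
  ],
)

```text
time_s: 20.2
ee_pos: [0.6672, -0.0662, 0.1765]
ee_rot: [0.719, 0.695, 0.001, 0.001]
ft_force: [0.4, 0.1, -0.3]
finger_gap: 0.0919
finger_force: 0.0
```

```bash
python3 - <<'E'
from go import *
go(-76,-240,-.004,90)
E
```

```text
now st [ -76.5 -238.1] z 0.1765 yaw_s 84.35 t 20.2
frac [-0.0061  0.0022  0.6018 -0.0471]
```

>>> step_arm(
  increments=[
    [0,0.002,0.15,-0.047,1],
    [0,0.002,0.3,-0.047,1],
    [0,0.002,0.45,-0.047,1],
    [0,0.002,0.55,-0.047,1],
    [0,0.002,0.6,-0.047,1],
  ],
)

```text
time_s: 20.7
ee_pos: [0.6657, -0.0659, -0.0069]
ee_rot: [0.686, 0.727, -0.001, -0.001]
ft_force: [-0.9, -0.4, 0.1]
finger_gap: 0.0918
finger_force: 0.0
```

>>> step_arm(
  increments=[
    [0.03,0,0,0,1],
    [0.06,0,0,0,1],
    [0.08,0,0,0,1],
    [0.1,0,0,0,1],
    [0.11,0,0,0,1],
  ],
)

```text
time_s: 21.2
ee_pos: [0.6657, -0.0325, -0.0022]
ee_rot: [0.686, 0.728, 0.001, 0.001]
ft_force: [-0.5, 0.5, -0.2]
finger_gap: 0.092
finger_force: 0.0
```

```bash
python3 - <<'E'
from go import *
go(-76,-198,-.004,90); print(arm.get_obs()['ft_force'])
E
```

```text
now st [ -75.7 -204.3] z -0.0022 yaw_s 89.68 t 21.2
frac [ 0.0212 -0.001   0.006  -0.0027]
[-0.4671472   0.53620761 -0.19018382]
```

>>> step_arm(
  increments=[
    [0.005,0,0.003,-0.003,1],
    [0.01,0,0.003,-0.003,1],
    [0.014,0,0.003,-0.003,1],
    [0.018,0,0.003,-0.003,1],
    [0.022,0,0.003,-0.003,1],
  ],
)

```text
time_s: 21.7
ee_pos: [0.6649, -0.0289, -0.0043]
ee_rot: [0.684, 0.729, -0.001, 0.001]
ft_force: [-0.7, -11.1, 0.2]
finger_gap: 0.0919
finger_force: 5.6
```

>>> step_arm(
  increments=[
    [0.003,0,0,0,1],
    [0.006,0,0,0,1],
    [0.008,0,0,0,1],
    [0.008,0,0,0,1],
    [0.008,0,0,0,1],
  ],
)

```text
time_s: 22.2
ee_pos: [0.6649, -0.0288, -0.0042]
ee_rot: [0.685, 0.729, -0.001, 0.002]
ft_force: [-0.9, -14.5, 0.3]
finger_gap: 0.092
finger_force: 7.6
```

>>> step_arm(
  increments=[
    [0.004,0,0,0,1],
    [0.008,0,0,0,1],
    [0.008,0,0,0,1],
    [0.008,0,0,0,1],
    [0.008,0,0,0,1],
  ],
)

```text
time_s: 22.7
ee_pos: [0.6648, -0.0289, -0.0041]
ee_rot: [0.685, 0.729, -0.002, 0.003]
ft_force: [-0.6, -23.0, 0.4]
finger_gap: 0.0916
finger_force: 11.6
```

```bash
python3 - <<'E'
from go import *
from meas import *
go(-76,-198,-.004,90); print(arm.get_obs()['ft_force'])
p,d,m=grab('wrist')
for c,z,r in tops(p,d,m): print(c,z,w2s(np.array(r[0])/1000),r[1],r[2]-3.7)
# blue-line independent check in w6: left kerb right-face from depth
a=np.load('w6.npz'); W=world(a,a['d']); S=(W[...,:2].reshape(-1,2)@Rs-O).reshape(420,560,2)*1000; z=W[...,2]
for x in(-40,-70,-140,-165):
    k=(abs(S[...,0]-x)<4)&(a['d']>0)&(abs(S[...,1])<40)
    y=S[...,1][k]; zz=z[k]; kk=(zz>.039)&(zz<.047); cc=(zz>.055)
    print(x,'kerb y min',np.sort(y[kk])[:3],'max',y[kk].max(),'carton y max',y[cc].max())
for y0 in(-30,-60,-120,-150):
    k=(abs(S[...,1]-y0)<4)&(a['d']>0)&(abs(S[...,0])<40); x=S[...,0][k]; zz=z[k]; kk=(zz>.039)&(zz<.047); cc=zz>.055
    print(y0,'far kerb x',np.sort(x[kk])[:3],x[kk].max(),'carton max',x[cc].max())
E
```

```text
now st [ -76.4 -200.7] z -0.0041 yaw_s 89.84 t 22.7
frac [ 0.0091  0.0013 -0.0004 -0.0014]
[ -0.5944 -22.9705   0.3782]
[240.7083 124.3272] 0.05802409363682775 [ -94.4648 -127.2757] (186.19944763183594, 94.29039001464844) -0.19282932281494158
-40 kerb y min [4.9479 4.9623 4.978 ] max 21.681505430990594 carton y max -2.4757309450370304
-70 kerb y min [4.4848 4.8955 5.315 ] max 21.264405389161634 carton y max -2.8445152722102462
-140 kerb y min [4.9184 5.7352 5.888 ] max 21.64406281537337 carton y max -1.887050314414468
-165 kerb y min [4.5504 5.3342 5.3719] max 22.354848808093188 carton y max -1.9518853850505613
-30 far kerb x [2.3885 2.4074 2.4221] 22.633237345089153 carton max -1.1724372688582951
-60 far kerb x [2.5459 2.63   3.438 ] 22.276154616285293 carton max -1.0940794880474058
-120 far kerb x [2.2221 2.2248 2.2801] 21.1771496767571 carton max -1.2140996865409592
-150 far kerb x [1.8523 2.0059 2.1076] 21.067103231937722 carton max -1.1685451470326846
```

>>> step_arm(
  increments=[
    [-0.04,0,0,0,1],
    [-0.08,0,0,0,1],
    [-0.08,0,-0.15,0,1],
    [-0.08,0,-0.3,0,1],
    [-0.08,0,-0.4,0,1],
  ],
)

```text
time_s: 23.25
ee_pos: [0.6669, -0.046, 0.1188]
ee_rot: [0.684, 0.73, 0.001, 0.001]
ft_force: [0.8, -0.2, 0.3]
finger_gap: 0.0917
finger_force: 0.0
```

>>> step_arm(
  increments=[
    [0.1,0,0,0,1],
    [0.2,-0.02,0,0,1],
    [0.3,-0.04,0,0,1],
    [0.4,-0.06,0,0,1],
    [0.5,-0.06,0,0,1],
  ],
)

```text
time_s: 23.75
ee_pos: [0.6374, 0.104, 0.1155]
ee_rot: [0.684, 0.73, -0.0, -0.001]
ft_force: [1.0, 0.4, -0.3]
finger_gap: 0.0915
finger_force: 0.0
```

```bash
python3 - <<'E'
from go import *
from meas import *
go(-94,-80,.1,90)
p,d,m=grab('wrist'); np.savez('w7.npz',p=p,d=d,**m)
W=world(m,d); S=(W[...,:2].reshape(-1,2)@Rs-O).reshape(420,560,2)*1000; z=W[...,2]
for x in(-20,-40,-70,-90,-125,-150,-175):
    k=(abs(S[...,0]-x)<3)&(d>0)&(abs(S[...,1])<40); y=S[...,1][k]; zz=z[k]; kk=(zz>.039)&(zz<.047); cc=zz>.055
    low=(zz<.035)&(y<8)&(y>-12)
    print(x,'kerb y',y[kk].min().round(2),y[kk].max().round(2),'carton max',y[cc].max().round(2) if cc.any() else None,'low',low.sum())
c=p[:260,60:500]; c=cv2.resize(c,None,fx=1.8,fy=1.8,interpolation=cv2.INTER_CUBIC); cv2.imwrite('pics/w7.png',c[:,:,::-1])
E
```

```text
now st [-95.2 -66.3] z 0.1155 yaw_s 90.01 t 23.75
frac [-0.0456  0.0041  0.0516  0.0001]
-20 kerb y -0.92 21.34 carton max -0.87 low 0
-40 kerb y -0.96 21.36 carton max -0.93 low 0
-70 kerb y -1.07 21.39 carton max -0.87 low 0
-90 kerb y -1.15 21.4 carton max -1.56 low 0
-125 kerb y -0.32 21.44 carton max -0.14 low 0
-150 kerb y 0.03 21.46 carton max -0.69 low 0
-175 kerb y -0.02 21.49 carton max -0.65 low 0
```

View pics/w7.png

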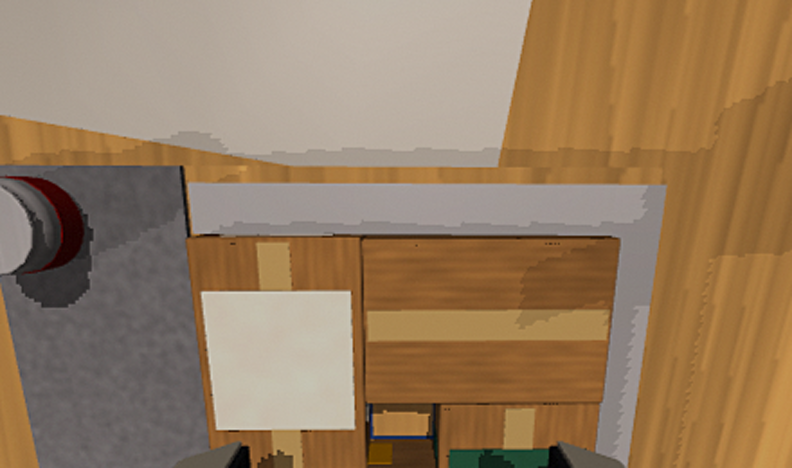

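The close view shows both left cartons flush on the left kerb (row 237, no dark gap) and plain_far at the far kerb (column 618). One last overall measurement from higher up.

>>> step_arm(
  increments=[
    [-0.1,0,-0.1,0,1],
    [-0.2,0,-0.2,0,1],
    [-0.3,0,-0.3,0,1],
    [-0.4,0,-0.4,0,1],
    [-0.45,0,-0.5,0,1],
  ],
)

```text
time_s: 24.3
ee_pos: [0.6468, -0.0345, 0.2666]
ee_rot: [0.684, 0.729, -0.0, -0.0]
ft_force: [1.2, 0.6, -0.1]
finger_gap: 0.0919
finger_force: 0.0
```

>>> step_arm(
  increments=[
    [-0.05,0,-0.08,0,1],
    [-0.05,0,-0.08,0,1],
    [-0.05,0,-0.08,0,1],
    [-0.05,0,-0.08,0,1],
    [-0.05,0,-0.08,0,1],
  ],
)

```text
time_s: 24.8
ee_pos: [0.6474, -0.0462, 0.288]
ee_rot: [0.684, 0.73, -0.001, -0.001]
ft_force: [0.2, 0.2, -0.4]
finger_gap: 0.0919
finger_force: 0.0
```

```bash
python3 - <<'E'
from go import *
from meas import *
print(pose()[0]['ee_pos'])
p,d,m=grab('wrist'); W=world(m,d); S=(W[...,:2].reshape(-1,2)@Rs-O).reshape(420,560,2)*1000; z=W[...,2]
for c,zt,r in tops(p,d,m): print(c,zt,w2s(np.array(r[0])/1000),r[1],r[2]-3.7)
t=(z>.05)&(z<.066)&(d>0)
e=lambda k,i:(S[...,i][k&t].min().round(1),S[...,i][k&t].max().round(1))
near=lambda i,v:abs(S[...,i]-v)<3
L=(abs(S)<230).all(-1)
for y in(-30,-60,-95,-130,-160,-180): print('y',y,'x range',e(near(1,y)&L,0))
for x in(-20,-55,-95,-130,-165): print('x',x,'y range',e(near(0,x)&L,1))
k=(S[...,0]>-125)&(S[...,0]<-62)&(S[...,1]>-125)&(S[...,1]<-62)&(z<.05)&(d>0)
print('hole',e(L,0),S[...,0][k].min(),S[...,0][k].max(),S[...,1][k].min(),S[...,1][k].max())
E
```

```text
[ 0.6474 -0.0462  0.288 ]
[283.1054  73.2985] 0.058036927649308075 [ -94.0136 -101.1439] (187.6974639892578, 172.7732696533203) -0.03173513412475604
y -30 x range (np.float64(-187.9), np.float64(0.2))
y -60 x range (np.float64(-187.5), np.float64(0.3))
y -95 x range (np.float64(-187.3), np.float64(-0.4))
y -130 x range (np.float64(-187.3), np.float64(-0.8))
y -160 x range (np.float64(-188.0), np.float64(-1.5))
y -180 x range (np.float64(-188.3), np.float64(-1.1))
x -20 y range (np.float64(-187.6), np.float64(-14.4))
x -55 y range (np.float64(-187.6), np.float64(-14.4))
x -95 y range (np.float64(-187.6), np.float64(-14.3))
x -130 y range (np.float64(-187.7), np.float64(-14.3))
x -165 y range (np.float64(-187.8), np.float64(-14.6))
hole (np.float64(-188.3), np.float64(0.4)) -111.63615853823549 -76.13122862387023 -110.56917003201218 -76.72241217133394
```

Right edge is at -187.7, near edge at -187.7, and the hole is about 35 mm square: everything is snug. Handing in.

```bash
python3 -c "
from bench import arm
print(arm.hand_in())"
```

```text
the job is handed in; nothing more can be done
None
```

The layer is finished and handed in: green and yellow were slid into place, then all four cartons were pressed against the far kerb and next the left kerb at about 23 N each. The final look showed its measured edges within about 1.5 mm of place, but the hand-in returned no verdict.

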